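Silence the bedside alarm and switch it off

ROBOT

A 7-joint arm with a two-finger parallel gripper is mounted at the origin on the work surface. World frame = base frame: x ahead of the robot, y to its left, z up, the work surface at z = 0. Lengths are in m, angles in rad, forces in N, time in s.
With the tool pointing down it reaches from about 0.35 to 0.9 m from the base axis. Payload 8.1 kg.
Tool frame: the origin (TCP) lies on the centre line of the jaws, within the pads' length; the fingertips stand 14 mm ahead of it and the grasp point (between the pads) lies 5 mm behind it (env.tip_extent is the distance from the TCP to the fingertips, in m); y points along the fingers, z is the direction in which the jaws open and shut, and the axes are right-handed (so a half turn about y gives the same grasp; the last joint's range is limited). The gripper opens to 85 mm and grips with 20 to 120 N. Pads are 22 mm wide; open, the fingers measure 114 mm over their backs; the gripper's body (76 mm by 85 mm) begins 54 mm behind the grasp point. The pads swing forward as they close: fully open they stand 13 mm farther back than shut.
Start: joints at [1.078, 0.434, 0.025, 1.573, -0.012, 1.134, -0.075], TCP at [0.237, -0.578, 0.245] pointing down, gripper open.
Joint ranges: [-2.62, 2.62], [-0.44, 2.09], [-1.27, 1.32], [0.08, 2.57], [-1.32, 4.46], [0.12, 2], [-2.74, 2.74]. Speed limits (rad/s): [2.22, 2.22, 3.01, 3.01, 3.14, 3.14, 3.14].

INTERFACE

Orientations are given as a 3x3 rotation matrix whose columns are the frame's x, y, z axes.
In Python, from workcell import telemetry, optics, order, spot_in, masks_of, tip_of, env gives the robot as it stands.
- The arm moves only by the tool jog_arm, never from a script. Its argument "targets" is a list of rows, each a list of 3 entries, a list of its own where there are three numbers: the shift along the tool's x, y, z in mm, then the turn, a rotation vector about the tool's x, y, z in rad, then the opening, from -1 (shut) to 1 (fully open). In form: [[[tx, ty, tz], [wx, wy, wz], claw], ...]. A call has exactly 8 rows; each row shifts and turns the commanded pose from where the row before left it, along the tool's axes as they then stand; what a row does not reach is not made up. A row lasts 1/12 s, in which the tool goes at most 41.7 mm and 7.16 degrees, less where a joint would pass 70% of its speed; a pose out of reach is approached as far as the arm can. A call with a gripper value outside its range is refused whole. The fingers move at their own pace and stop on an object; the grip force is fixed at half the most. Time passes only in rows, so rows that do not move let the fingers close, or fill a call up. It gives the time, the measured TCP pose, the force and the opening at its end, in the units of the state.
- telemetry.state(): the state, without advancing time (a new reading comes with each control period).
- optics.camera(name): name is "side" or "top"; returns the picture (420x560x3 uint8, red, green, blue); there is no depth.
- optics.camera_model(name): a dict with "fx", "fy", "cx", "cy" (pixels), "extrinsics" (4x4, takes a point from world to camera coordinates). Camera axes: x right, y down, z forward; pixel columns grow to the right and rows downward; lengths in m; the calibration is good to about 2 mm. A picture is of the moment at which its call begins. camera_model takes no time and is no camera call.
- order.job_done(): hands the job in, once; it reports no verdict.
Trained networks look in the newest picture that a camera, given by its name, has taken for a name from the list of things; names that differ only in an ending like _2 or _b are one class to them, and where a whole thing is asked for, a point or a joint stands for the part that bears it (a point fixed in the world has none). Each returns a list of dicts, best first, with "p" (0 to 1); they miss things now and then, are a little off and sometimes report something else, mostly with a low value. They report only what shows in the picture. A call takes as long as a camera call.
- spot_in(target, camera): "extent" ([left, top, right, bottom] in pixels, round what is visible of it).
- masks_of(target, camera): "region" (420x560 bool, what is visible of it) and "extent" ([left, top, right, bottom] in pixels, round what is visible of it).
- tip_of(target, camera): "xy" ([column, row] in pixels: a listed point, or the origin of a listed thing).
The state is a dict: "time": time; "qpos": joint angles; "joint_vel": joint speeds; "tau": joint torques, N m; "tcp_pos": TCP position; "tool_rot": TCP orientation; "ft_force": force on the tool from outside, world axes, zero at the start; "wrist_torque": the same for the moment, N m; "grip_width": opening from 0.0 (shut) to 1.0 (fully open).
Only numpy, scipy, OpenCV 4.12 (cv2) and the standard library are available. Lean on these libraries where they do the work, as an engineer would, in place of code of your own. Each camera call takes 0.05 s, during which the arm holds its last target.

TASK

The box-shaped bedside clock is ringing: with the fingertips, press the broad bar on its top all the way down to stop it and let it come up again, then push the alarm lever on the clock's top over past its centre so that it snaps to the side away from the dial. Only press and push: pick nothing up. Leave the like lever on the round sound machine and everything else on the table alone.

Things in the scene. Friction and masses are not known exactly. Their poses are not given: they have to be found in the camera images.
- clock: White box-shaped clock radio, held fast to the table by its sticky feet, 110 (x) x 200 (y) x 80 (z) mm; origin at the centre of its underside, z up. The black face with the round dial is its +x side. On its flat top (80 mm up) are the stop bar, centred 50 mm to +y, and the alarm lever, pivoted 65 mm to -y.
- bar_top (a point): Centre of the top face of the white stop bar on the clock, 92 mm above the table; the bar is 40 (clock x) x 70 (clock y) mm and stands 12 mm out of the clock's top.
- stop_bar (a joint): Travel of the stop bar, m: 0 up, 0.006 fully down. A spring returns it; it takes about 1.6 N to start and 4 N to reach the bottom.
- alarm_lever_tip (a point): Centre of the cross bar at the tip of the clock's steel alarm lever: the cross bar is a cylinder 16 mm in diameter and 20 mm long along the clock's y, on a rod 8 mm in diameter. It lies 44 mm from the pivot (the pivot is at clock x = 0, y = -65 mm, height 80 mm). At the start it leans to the dial side, 19 mm to clock +x and 40 mm above the clock's top.
- alarm_lever (a joint): Angle of the clock's alarm lever, rad: 0 = leaning 0.45 rad to the dial side (+x of the clock), alarm set; 0.45 = upright; 0.9 = leaning 0.45 rad away from the dial (-x of the clock), alarm off. Over-centre spring: it takes about 1.7 N at the tip to leave an end, less and less up to the centre; once past 0.45 it snaps by itself to the other end.
- sound_machine: Round white sound machine, fast on the table, a drum 112 mm in diameter and 78 mm high with a lever of the same kind on its top; origin at the centre of its underside. To be left alone.
- sound_lever (a joint): Angle of the sound machine's lever, rad: 0 at the start, 0.9 when flipped. To be left at 0.
- pill_bottle: Loose white pill bottle, 48 mm in diameter, 85 mm high, standing on the dial side of the clock; origin at the centre of its underside.
- tumbler: Loose empty glass tumbler, 68 mm in diameter, 140 mm high, standing on the dial side of the clock; origin at the centre of its underside.
- mug: Loose white mug, 80 mm in diameter, 90 mm high, near the sound machine; origin at the centre of its underside.
- phone: Loose black phone lying flat, 72 x 150 x 9 mm; origin at the centre of its underside.
- glasses_case: Loose grey glasses case, 160 x 60 x 38 mm; origin at the centre of its underside.

How it is judged:
On the way, in this order (a step that is already met when the one before it is completed fails the run):
1. the stop bar is pressed all the way down (at least 4.5 of 6 mm) while the alarm lever is still on the dial side (value of joint stop_bar above 0.0045 m and value of joint alarm_lever below 0.3 rad), for 0.05 s.
2. the stop bar has come up again, the lever still on the dial side (value of joint stop_bar below 0.0015 m and value of joint alarm_lever below 0.45 rad), for 0.02 s.
3. the alarm lever has snapped over to the side away from the dial (value of joint alarm_lever above 0.8 rad), for 0.2 s.
At the end, for the whole second after the job is handed in: The alarm lever rests at its far end (above 0.8 rad), the stop bar is up (within 1.5 mm), the sound machine's lever is where it was and every loose thing is within 30 mm of its place (value of joint alarm_lever above 0.8 rad and value of joint stop_bar below 0.0015 m and value of joint sound_lever below 0.15 rad and distance of each of pill_bottle, tumbler, mug, phone, glasses_case from where it was at the start of the episode below 0.03 m); the robot touches nothing.
It fails at once if the sound machine's lever is moved (value of joint sound_lever above 0.3 rad).
It fails at once if a bystander is shifted by more than 30 mm (distance of any of pill_bottle, tumbler, mug, phone, glasses_case from where it was at the start of the episode above 0.03 m).
It fails at once if a bystander is lifted by 15 mm (height (world z) of any of pill_bottle, tumbler, mug, phone, glasses_case above 0.015 m).
It also fails if it takes over 45 s, if anything falls off the work surface, if the arm or the gripper's body presses on something with over 40 N, if the wrist force passes 120 N, or if a joint passes its speed limit or range.

## Working session

There is one attempt and no reset: what is moved stays moved. The work goes in short steps, Python scripts to look and compute and a tool call to move; the robot and the scene stay as the last step left them, time stands still between calls to the robot, and variables do not carry over. Pictures are saved under pics/ and viewed, and the job is handed in when it is done.

Besides the shell and the picture viewer there is one more tool, called after ">>>" in YAML: its name, and indented under it one key for each argument. jog_arm: Moves the arm, as the interface text tells. Its arguments: {"type":"object","properties":{"targets":{"type":"array"}},"required":["targets"]}

```bash
mkdir -p pics; ls; python3 - <<'E'
from workcell import telemetry, optics, order, spot_in, masks_of, tip_of, env
import cv2,numpy as np
s=telemetry.state(); print(s['time'],s['tcp_pos'],s['tool_rot'],s['grip_width'],env.tip_extent)
for c in ['side','top']:
    im=optics.camera(c); cv2.imwrite(f'pics/{c}0.png',im[:,:,::-1])
    m=optics.camera_model(c); print(c,m)
    for t in ['bar_top','alarm_lever_tip','clock','sound_machine','pill_bottle','tumbler']:
        print(t,[(np.round(d['xy']),round(d['p'],2)) for d in tip_of(t,c)])
E
```

```text
pics
0.0 [ 0.23725398 -0.57769702  0.24450533] [[-9.25027691e-01 -7.40562288e-04  3.79898963e-01]
 [-3.79899656e-01  1.41501032e-03 -9.25026621e-01]
 [ 1.47478877e-04 -9.99998725e-01 -1.59026309e-03]] 0.9966963613079185 0.014
side {'fx': 408.1563155651061, 'fy': 408.1563155651061, 'cx': 280.83322882184746, 'cy': 206.32169351575965, 'extrinsics': array([[-0.99495065, -0.0997729 ,  0.01088893,  0.5970747 ],
       [-0.07043522,  0.61683441, -0.78393507,  0.11810864],
       [ 0.07149881, -0.78074367, -0.62074733,  1.26537488],
       [ 0.        ,  0.        ,  0.        ,  1.        ]])}
bar_top [(array([297., 182.]), 0.43)]
alarm_lever_tip [(array([300., 158.]), 0.52)]
clock [(array([298., 193.]), 0.98), (array([259., 279.]), 0.49)]
sound_machine [(array([301., 267.]), 0.76)]
pill_bottle [(array([301., 267.]), 0.51), (array([269., 184.]), 0.5)]
tumbler [(array([256., 203.]), 0.57), (array([266., 184.]), 0.41)]
top {'fx': 458.9621757912554, 'fy': 458.9621757912554, 'cx': 279.129332766062, 'cy': 211.84399316262818, 'extrinsics': array([[-0.05693897, -0.99837243, -0.00323268,  0.02810585],
       [-0.97574259,  0.05633334, -0.21154892,  0.62034997],
       [ 0.21138672, -0.00889112, -0.97736206,  1.21084361],
       [ 0.        ,  0.        ,  0.        ,  1.        ]])}
bar_top [(array([327., 227.]), 0.65)]
alarm_lever_tip [(array([424., 252.]), 0.63), (array([377., 221.]), 0.49)]
clock []
sound_machine [(array([225., 255.]), 0.62)]
pill_bottle [(array([364., 194.]), 0.71)]
tumbler [(array([323., 191.]), 0.96)]
```

View pics/side0.png

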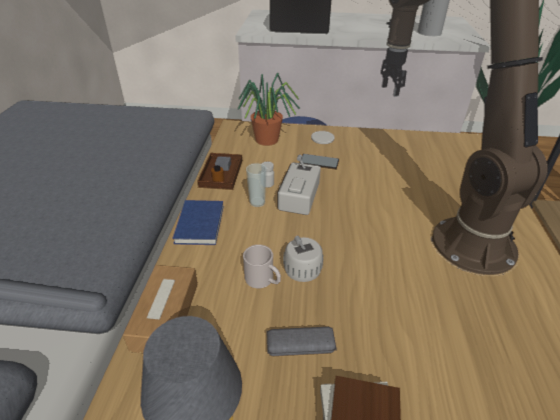

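View pics/top0.png

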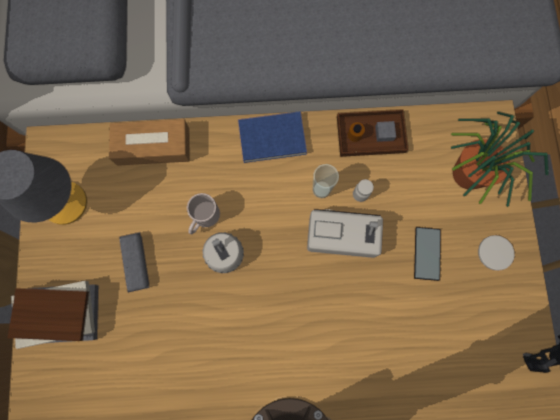

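The side view shows the clock at about (300,187), with the tumbler and bottle to its left. In the top view the clock is at (346,233), its bar at (327,230) and its lever at (373,230). The bottle is at (364,190) and the tumbler at (324,182). I'll zoom in next.

```bash
cat > h.py <<'E'
import numpy as np
from workcell import optics
def ray(c,uv,z):
    m=optics.camera_model(c);E=m['extrinsics'];R=E[:3,:3];t=E[:3,3]
    d=R.T@np.array([(uv[0]-m['cx'])/m['fx'],(uv[1]-m['cy'])/m['fy'],1]);o=-R.T@t
    return o+d*(z-o[2])/d[2]
def proj(c,p):
    m=optics.camera_model(c);E=m['extrinsics'];q=E[:3,:3]@p+E[:3,3]
    return np.array([m['fx']*q[0]/q[2]+m['cx'],m['fy']*q[1]/q[2]+m['cy']])
E
python3 - <<'E'
from h import *
import cv2
from workcell import masks_of
a=cv2.imread('pics/top0.png')[160:270,290:400]; cv2.imwrite('pics/topz.png',cv2.resize(a,None,fx=5.4,fy=5.4,interpolation=2))
a=cv2.imread('pics/side0.png')[140:220,240:340]; cv2.imwrite('pics/sidez.png',cv2.resize(a,None,fx=7,fy=7,interpolation=2))
for t in ['clock','bar_top','pill_bottle','tumbler']:
  for c in ['top','side']:
    for d in masks_of(t,c)[:2]:
        r=cv2.minAreaRect(np.argwhere(d['region'])[:,::-1].astype(np.float32)); print(t,c,round(d['p'],2),d['extent'],r)
print(ray('top',(327,230),.092))
E
```

```text
clock top 0.56 [308.2, 209.3, 383.7, 260.0] ((345.39068603515625, 232.70553588867188), (74.75534057617188, 44.23942184448242), 6.20344877243042)
clock side 0.97 [275.5, 154.7, 323.5, 215.9] ((298.2628173828125, 186.39198303222656), (36.432926177978516, 59.74623107910156), 19.29004669189453)
bar_top top 0.78 [312.4, 221.0, 342.9, 239.0] ((328.1707458496094, 228.96339416503906), (25.951412200927734, 14.687395095825195), 6.340191841125488)
bar_top side 0.63 [289.3, 178.7, 302.8, 194.9] ((296.4499816894531, 184.6499786376953), (10.751744270324707, 13.597793579101562), 18.43494987487793)
pill_bottle top 0.74 [354.0, 177.4, 376.1, 202.8] ((363.0000305175781, 190.00001525878906), (16.970561981201172, 22.62741470336914), 45.0)
pill_bottle side 0.61 [241.4, 245.4, 279.9, 288.1] ((258.2108154296875, 265.9351501464844), (43.083580017089844, 35.58439254760742), 72.89727020263672)
pill_bottle side 0.48 [262.3, 163.4, 274.2, 192.2] ((268.68316650390625, 174.33168029785156), (25.47295379638672, 9.45285415649414), 84.2894058227539)
tumbler top 0.56 [314.3, 164.5, 338.2, 198.6] ((325.5, 180.0), (34.0, 25.0), 90.0)
tumbler side 0.56 [244.2, 165.4, 268.0, 207.8] ((255.5, 184.5), (43.0, 19.0), 90.0)
tumbler side 0.36 [289.4, 179.8, 302.6, 195.8] ((296.2414245605469, 184.8965606689453), (11.884501457214355, 15.227017402648926), 21.801406860351562)
[ 0.55784396 -0.13350994  0.092     ]
```

View pics/topz.png

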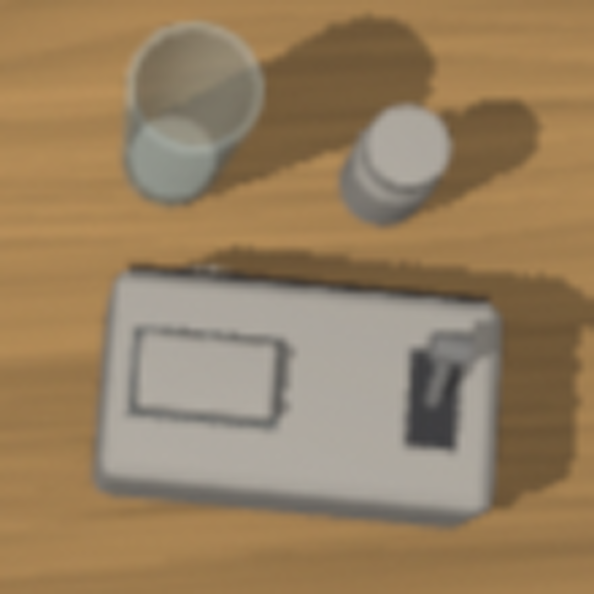

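View pics/sidez.png

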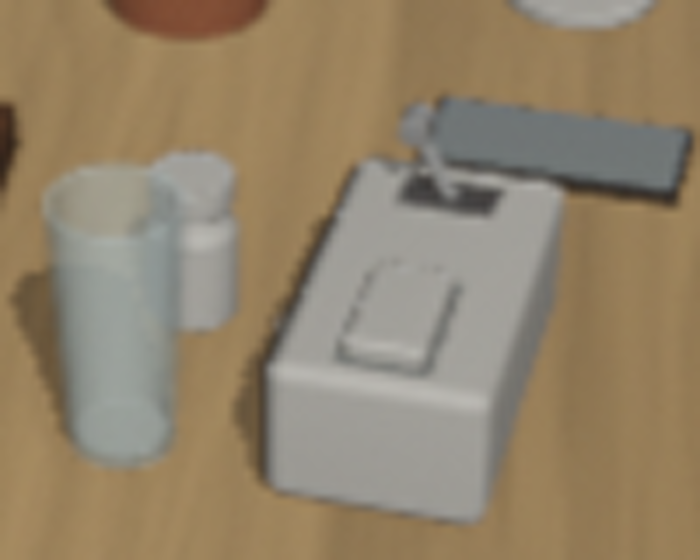

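In the zoomed top view, the clock's top corners are at about (112,272), (498,302), (490,512) and (97,485). The bar's outline is (135,328)–(285,420), and the lever's cross bar is at about (465,345). From the side view, the lever leans left towards the dial.

```bash
python3 - <<'E'
from h import *
import cv2
Z=lambda x,y:(290+(x+.5)/5.4-.5,160+(y+.5)/5.4-.5)
S=lambda x,y:(240+(x+.5)/7-.5,140+(y+.5)/7-.5)
c=[ray('top',Z(*q),.08) for q in [(112,272),(498,302),(490,512),(97,485)]]
for q in c: print(np.round(q,4))
m=np.mean(c,0); print('centre',m)
ydir=(c[0]+c[3]-c[1]-c[2]);ax=np.arctan2(ydir[1],ydir[0])-np.pi/2
xd=c[0]+c[1]-c[2]-c[3]; print('yaw',ax,np.arctan2(xd[1],xd[0]),'size',np.linalg.norm(ydir)/2,np.linalg.norm(xd)/2)
# joint fit w/ side corners
cs=[S(357,165),S(563,185),S(490,403),S(268,372)]
for q in cs: print('side',np.round(ray('side',q,.08),4))
cm=np.mean([ray('side',q,.08) for q in cs],0);print('side centre',cm)
R=np.array([[np.cos(ax),-np.sin(ax),0],[np.sin(ax),np.cos(ax),0],[0,0,1]])
o=np.array([m[0],m[1],0])
for n,p in [('bar',(0,.05,.092)),('tip',(.019,-.065,.12)),('pivot',(0,-.065,.08))]:
    w=o+R@np.array(p); print(n,w,proj('top',w),proj('side',w))
print('bar from top',ray('top',Z(208,376),.086)) 
print('tip from top',ray('top',Z(465,345),.12))
print('tip side',ray('side',S(415,122),.12))
print('tumbler rim',ray('top',Z(196,90),.14),'base',ray('top',Z(168,160),.0))
print('bottle top',ray('top',Z(408,145),.085))
E
```

```text
[ 0.6183 -0.0935  0.08  ]
[ 0.5914 -0.2883  0.08  ]
[ 0.485  -0.2731  0.08  ]
[ 0.5098 -0.0782  0.08  ]
centre [ 0.5511572  -0.18325335  0.08      ]
yaw -0.1318227658695399 -0.1406216086196346 size 0.196571508633828 0.10854339386640513
side [ 0.5932 -0.2746  0.08  ]
side [ 0.4871 -0.268   0.08  ]
side [ 0.5159 -0.0788  0.08  ]
side [ 0.6199 -0.091   0.08  ]
side centre [ 0.55400317 -0.17808944  0.08      ]
bar [ 0.55772927 -0.13368716  0.092     ] [327.06877642 230.03805745] [297.88404397 183.45921548]
tip [ 0.56144867 -0.2501868   0.12      ] [371.91784515 224.3305416 ] [299.35573568 157.72352785]
pivot [ 0.54261352 -0.24768941  0.08      ] [368.83771839 233.88996267] [304.17000029 168.09407319]
bar from top [ 0.56082256 -0.13736514  0.086     ]
tip from top [ 0.56314914 -0.26041285  0.12      ]
tip side [ 0.56349513 -0.25478404  0.12      ]
tumbler rim [ 0.694637   -0.13662627  0.14      ] base [ 6.96647615e-01 -1.34910661e-01 -2.22044605e-16]
bottle top [ 0.67511998 -0.24954512  0.085     ]
```

>>> jog_arm:
  targets:
    - [[0,0,0],[0,0.105,0],-1]
    - [[0,0,0],[0,0.105,0],-1]
    - [[0,0,0],[0,0.105,0],-1]
    - [[0,0,0],[0,0.105,0],-1]
    - [[0,0,0],[0,0.105,0],-1]
    - [[0,0,0],[0,0,0],-1]
    - [[0,0,0],[0,0,0],-1]
    - [[0,0,0],[0,0,0],-1]

```text
time: 1.77
tcp_pos: [0.2376, -0.5781, 0.2453]
tool_rot: [[-0.991, 0.0, -0.131], [0.131, -0.0, -0.991], [-0.0, -1.0, 0.0]]
ft_force: [-0.2, -0.1, -0.6]
grip_width: 0.0
```

```bash
cat > g.py <<'E'
import sys,numpy as np
from workcell import telemetry,env
s=telemetry.state();R=np.array(s['tool_rot']);p=np.array(s['tcp_pos'])
print(s['time'],p.round(4),'grip',s['grip_width'],'F',np.round(s['ft_force'],2),env.tip_extent,'xang',np.degrees(np.arctan2(R[1,0],R[0,0])))
if len(sys.argv)>3:
    t=np.array([float(a) for a in sys.argv[1:4]]); print('mm',(R.T@(t-p)*1000).round(1))
E
python3 g.py 0.5585 -0.134 0.2
```

```text
1.7667 [ 0.2376 -0.5781  0.2453] grip 0.00044509309079910644 F [-0.24 -0.11 -0.6 ] 0.014 xang 172.45462539565037
mm [-259.8   45.3 -482.4]
```

>>> jog_arm:
  targets:
    - [[-16.2,0,-30.1],[0,0,0],-1]
    - [[-16.2,0,-30.1],[0,0,0],-1]
    - [[-16.2,0,-30.1],[0,0,0],-1]
    - [[-16.2,0,-30.1],[0,0,0],-1]
    - [[-16.2,0,-30.1],[0,0,0],-1]
    - [[-16.2,0,-30.1],[0,0,0],-1]
    - [[-16.2,0,-30.1],[0,0,0],-1]
    - [[-16.2,0,-30.1],[0,0,0],-1]

```text
time: 2.43
tcp_pos: [0.3991, -0.3556, 0.2456]
tool_rot: [[-0.991, 0.0, -0.132], [0.132, -0.0, -0.991], [-0.0, -1.0, 0.0]]
ft_force: [0.1, 0.5, -0.9]
grip_width: 0.001
```

>>> jog_arm:
  targets:
    - [[-18.6,0,-34.5],[0,0,0],-1]
    - [[-18.6,0,-34.5],[0,0,0],-1]
    - [[-18.6,0,-34.5],[0,0,0],-1]
    - [[-18.6,0,-34.5],[0,0,0],-1]
    - [[-18.6,0,-34.5],[0,0,0],-1]
    - [[-18.6,0,-34.5],[0,0,0],-1]
    - [[-18.6,0,-34.5],[0,0,0],-1]
    - [[0,0,0],[0,0,0],-1]

```text
time: 3.1
tcp_pos: [0.5642, -0.1262, 0.2454]
tool_rot: [[-0.993, 0.003, -0.122], [0.122, 0.005, -0.993], [-0.002, -1.0, -0.005]]
ft_force: [0.9, 1.6, 0.5]
grip_width: -0.0
```

```bash
python3 g.py 0.5585 -0.134 0.12
```

```text
3.1 [ 0.5642 -0.1262  0.2454] grip -0.0003973785707148501 F [0.94 1.62 0.53] 0.014 xang 172.99985431069558
mm [  5.  125.3   9.1]
```

>>> jog_arm:
  targets:
    - [[0,15,0],[0,0,0],-1]
    - [[0,25,0],[0,0,0],-1]
    - [[0,25,0],[0,0,0],-1]
    - [[0,25,0],[0,0,0],-1]
    - [[0,15,0],[0,0,0],-1]
    - [[0,5,0],[0,0,0],-1]
    - [[0,0,0],[0,0,0],-1]
    - [[0,0,0],[0,0,0],-1]

```text
time: 3.77
tcp_pos: [0.5604, -0.1355, 0.136]
tool_rot: [[-0.991, 0.001, -0.134], [0.134, -0.0, -0.991], [-0.001, -1.0, -0.0]]
ft_force: [-0.5, 1.3, 0.6]
grip_width: -0.001
```

```bash
python3 g.py 0.5585 -0.134 0.115; python3 - <<'E'
from h import *
import cv2
a=optics.camera('top')[160:270,290:400]; a=cv2.resize(a,None,fx=5,fy=5,interpolation=2)
b=optics.camera('side')[120:220,240:340]; b=cv2.resize(b,(550,550),interpolation=2)
cv2.imwrite('pics/p1.png',cv2.resize(np.hstack([a,b]),(800,400))[:,:,::-1])
E
```

```text
3.7667 [ 0.5604 -0.1355  0.136 ] grip -0.0011339588322883292 F [-0.54  1.3   0.62] 0.014 xang 172.29405617892914
mm [ 2.1 21.  -1.3]
```

View pics/p1.png

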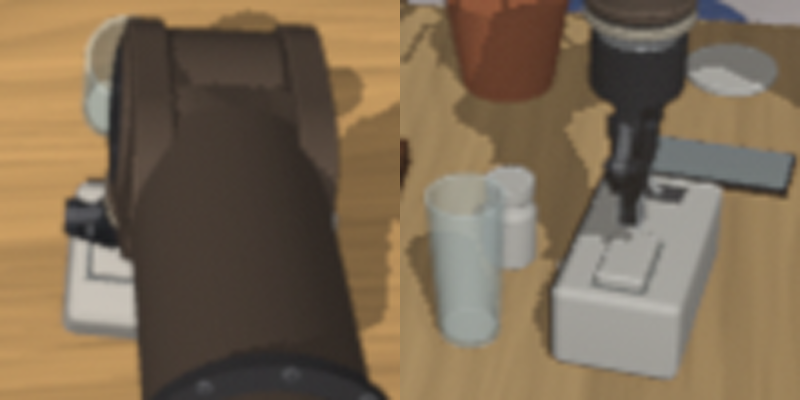

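The side view shows the shut fingertips at about (628,222), straight above the bar, with the tumbler and bottle clear to the left. I'll descend now.

```bash
python3 - <<'E'
from h import *
u=proj('side',np.array([.5604,-.1355,.122])); print((u-[240,120])*4+[400,0])
E
```

```text
[629.7772027  222.32434132]
```

>>> jog_arm:
  targets:
    - [[0,8,0],[0,0,0],-1]
    - [[0,8,0],[0,0,0],-1]
    - [[0,6,0],[0,0,0],-1]
    - [[0,3,0],[0,0,0],-1]
    - [[0,2,0],[0,0,0],-1]
    - [[0,0,0],[0,0,0],-1]
    - [[0,0,0],[0,0,0],-1]
    - [[0,0,0],[0,0,0],-1]

```text
time: 4.53
tcp_pos: [0.5601, -0.1353, 0.1085]
tool_rot: [[-0.991, 0.0, -0.135], [0.135, -0.0, -0.991], [-0.0, -1.0, 0.0]]
ft_force: [0.1, 0.3, 0.1]
grip_width: -0.0
```

>>> jog_arm:
  targets:
    - [[0,2,0],[0,0,0],-1]
    - [[0,2,0],[0,0,0],-1]
    - [[0,1,0],[0,0,0],-1]
    - [[0,1,0],[0,0,0],-1]
    - [[0,1,0],[0,0,0],-1]
    - [[0,0,0],[0,0,0],-1]
    - [[0,0,0],[0,0,0],-1]
    - [[0,0,0],[0,0,0],-1]

```text
time: 5.2
tcp_pos: [0.5604, -0.1354, 0.1015]
tool_rot: [[-0.991, 0.001, -0.135], [0.135, -0.0, -0.991], [-0.001, -1.0, 0.0]]
ft_force: [1.5, -0.3, 3.1]
grip_width: 0.002
```

>>> jog_arm:
  targets:
    - [[0,0.5,0],[0,0,0],-1]
    - [[0,0.5,0],[0,0,0],-1]
    - [[0,0.5,0],[0,0,0],-1]
    - [[0,0.5,0],[0,0,0],-1]
    - [[0,0.5,0],[0,0,0],-1]
    - [[0,0,0],[0,0,0],-1]
    - [[0,0,0],[0,0,0],-1]
    - [[0,0,0],[0,0,0],-1]

```text
time: 5.87
tcp_pos: [0.5604, -0.1354, 0.1]
tool_rot: [[-0.991, 0.001, -0.135], [0.135, -0.0, -0.991], [-0.001, -1.0, 0.0]]
ft_force: [-2.0, -0.5, 15.8]
grip_width: 0.002
```

The bar has bottomed: 15.8 N at TCP z 0.100. I'll retract and look.

>>> jog_arm:
  targets:
    - [[0,-5,0],[0,0,0],-1]
    - [[0,-10,0],[0,0,0],-1]
    - [[0,-20,0],[0,0,0],-1]
    - [[0,-20,0],[0,0,0],-1]
    - [[0,-25,0],[0,0,0],-1]
    - [[0,-20,0],[0,0,0],-1]
    - [[0,-10,0],[0,0,0],-1]
    - [[0,0,0],[0,0,0],-1]

```text
time: 6.53
tcp_pos: [0.5607, -0.1354, 0.2109]
tool_rot: [[-0.991, 0.003, -0.135], [0.135, -0.001, -0.991], [-0.003, -1.0, 0.0]]
ft_force: [0.9, 0.2, -0.2]
grip_width: -0.002
```

```bash
python3 g.py 0.596 -0.2535 0.2; python3 - <<'E'
from h import *
import cv2
b=optics.camera('side')[120:220,240:340]; b=cv2.resize(b,(600,600),interpolation=2)
cv2.imwrite('pics/p2.png',b[:,:,::-1])
E
```

```text
6.5333 [ 0.5607 -0.1354  0.2109] grip -0.0024978948923710083 F [ 0.87  0.2  -0.21] 0.014 xang 172.24484086749266
mm [-50.9  11.1 112.3]
```

View pics/p2.png

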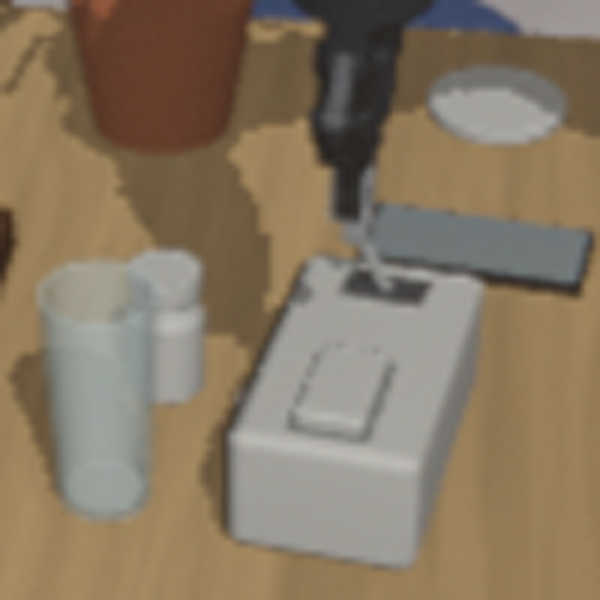

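The bar at (340,390) stands proud again, and the lever at (375,255) still leans to the dial side. Next I'll move to the dial side of the lever, staying high.

>>> jog_arm:
  targets:
    - [[-8.5,0,18.7],[0,0,0],-1]
    - [[-8.5,0,18.7],[0,0,0],-1]
    - [[-8.5,0,18.7],[0,0,0],-1]
    - [[-8.5,0,18.7],[0,0,0],-1]
    - [[-8.5,0,18.7],[0,0,0],-1]
    - [[-8.5,0,18.7],[0,0,0],-1]
    - [[0,0,0],[0,0,0],-1]
    - [[0,0,0],[0,0,0],-1]

```text
time: 7.25
tcp_pos: [0.5941, -0.2543, 0.2064]
tool_rot: [[-0.991, -0.004, -0.137], [0.137, 0.001, -0.991], [0.004, -1.0, -0.0]]
ft_force: [-0.9, 0.9, -0.9]
grip_width: -0.002
```

>>> jog_arm:
  targets:
    - [[0,10,0],[0,0,0],-1]
    - [[0,12,0],[0,0,0],-1]
    - [[0,12,0],[0,0,0],-1]
    - [[0,12,0],[0,0,0],-1]
    - [[0,10,0],[0,0,0],-1]
    - [[0,0,0],[0,0,0],-1]
    - [[0,0,0],[0,0,0],-1]
    - [[0,0,0],[0,0,0],-1]

```text
time: 7.92
tcp_pos: [0.5957, -0.2534, 0.1531]
tool_rot: [[-0.991, 0.001, -0.135], [0.135, -0.0, -0.991], [-0.001, -1.0, 0.0]]
ft_force: [0.5, 0.0, -0.3]
grip_width: 0.002
```

```bash
python3 g.py 0.596 -0.2535 0.126; python3 - <<'E'
from h import *
import cv2
b=optics.camera('side')[110:210,240:340]; b=cv2.resize(b,(600,600),interpolation=2)
cv2.imwrite('pics/p3.png',b[:,:,::-1])
E
```

```text
7.9167 [ 0.5957 -0.2534  0.1531] grip 0.001687871319207364 F [ 0.54  0.03 -0.27] 0.014 xang 172.250089834451
mm [-0.3 27.1  0.1]
```

View pics/p3.png

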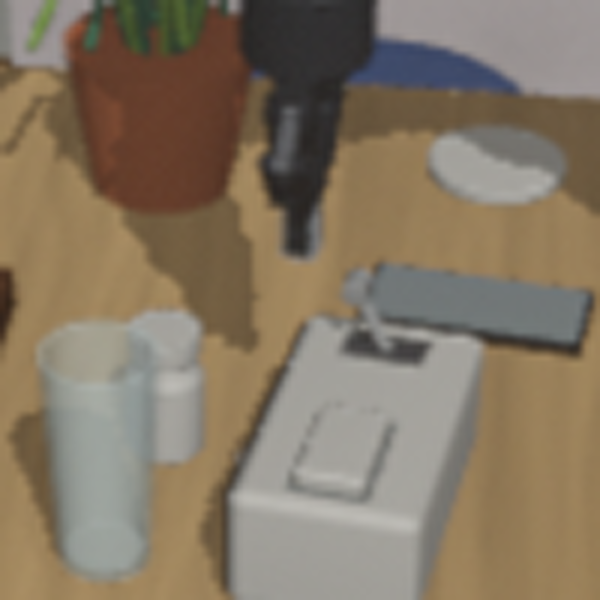

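The fingers at (300,250) are clear to the dial side of the lever tip (360,285). I'll descend to tip height 0.11.

>>> jog_arm:
  targets:
    - [[0,6,0],[0,0,0],-1]
    - [[0,8,0],[0,0,0],-1]
    - [[0,8,0],[0,0,0],-1]
    - [[0,5,0],[0,0,0],-1]
    - [[0,3,0],[0,0,0],-1]
    - [[0,0,0],[0,0,0],-1]
    - [[0,0,0],[0,0,0],-1]
    - [[0,0,0],[0,0,0],-1]

```text
time: 8.63
tcp_pos: [0.5956, -0.2535, 0.1231]
tool_rot: [[-0.991, 0.0, -0.135], [0.135, -0.0, -0.991], [-0.0, -1.0, 0.0]]
ft_force: [0.8, -0.1, -0.5]
grip_width: 0.002
```

>>> jog_arm:
  targets:
    - [[3,0,0],[0,0,0],-1]
    - [[3,0,0],[0,0,0],-1]
    - [[3,0,0],[0,0,0],-1]
    - [[3,0,0],[0,0,0],-1]
    - [[3,0,0],[0,0,0],-1]
    - [[2,0,0],[0,0,0],-1]
    - [[0,0,0],[0,0,0],-1]
    - [[0,0,0],[0,0,0],-1]

```text
time: 9.3
tcp_pos: [0.5791, -0.2511, 0.1233]
tool_rot: [[-0.991, 0.001, -0.135], [0.135, -0.0, -0.991], [-0.001, -1.0, 0.0]]
ft_force: [3.3, 0.3, 1.5]
grip_width: 0.002
```

>>> jog_arm:
  targets:
    - [[3,0,0],[0,0,0],-1]
    - [[3,0,0],[0,0,0],-1]
    - [[3,0,0],[0,0,0],-1]
    - [[3,0,0],[0,0,0],-1]
    - [[3,0,0],[0,0,0],-1]
    - [[3,0,0],[0,0,0],-1]
    - [[3,0,0],[0,0,0],-1]
    - [[0,0,0],[0,0,0],-1]

```text
time: 9.97
tcp_pos: [0.5566, -0.2482, 0.1226]
tool_rot: [[-0.991, -0.001, -0.135], [0.135, 0.0, -0.991], [0.001, -1.0, 0.0]]
ft_force: [0.4, -0.1, -0.3]
grip_width: 0.0
```

```bash
python3 g.py ; python3 - <<'E'
from h import *
import cv2
b=optics.camera('side')[110:210,240:340]; b=cv2.resize(b,(600,600),interpolation=2)
cv2.imwrite('pics/p4.png',b[:,:,::-1])
E
```

```text
9.9667 [ 0.5566 -0.2482  0.1226] grip 0.00021715128109523862 F [ 0.4  -0.07 -0.27] 0.014 xang 172.22602956468424
```

View pics/p4.png

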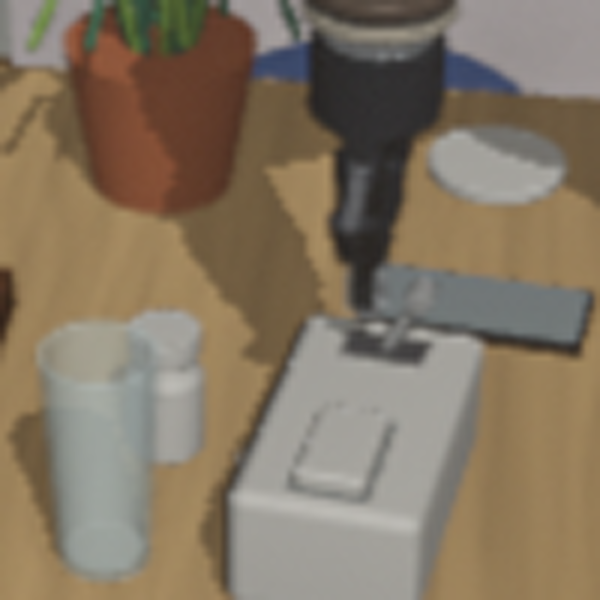

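The lever now leans away from the dial, with its tip at (420,295) well clear of the fingers, and the force is near zero. I'll back off towards the dial and go up.

>>> jog_arm:
  targets:
    - [[-5,0,0],[0,0,0],-1]
    - [[-5,-5,0],[0,0,0],-1]
    - [[0,-15,0],[0,0,0],-1]
    - [[0,-20,0],[0,0,0],-1]
    - [[0,-25,0],[0,0,0],-1]
    - [[0,-25,0],[0,0,0],-1]
    - [[0,-10,0],[0,0,0],-1]
    - [[0,0,0],[0,0,0],-1]

```text
time: 10.68
tcp_pos: [0.5697, -0.2501, 0.226]
tool_rot: [[-0.991, 0.005, -0.135], [0.135, -0.002, -0.991], [-0.005, -1.0, 0.001]]
ft_force: [-0.0, 0.6, -0.1]
grip_width: 0.001
```

```bash
python3 g.py ; python3 - <<'E'
from h import *
import cv2
b=optics.camera('side')
cv2.imwrite('pics/p5.png',np.vstack([cv2.resize(b[110:310,180:380],(600,600),interpolation=2)])[:,:,::-1])
a=cv2.imread('pics/side0.png')[:,:,::-1]
d=cv2.absdiff(a,b).max(2)
from workcell import tip_of
for t in ['pill_bottle','tumbler','mug','phone','glasses_case','alarm_lever_tip']:
    print(t,[(np.round(q['xy'],1),round(q['p'],2)) for q in tip_of(t,'side')])
E
```

```text
10.6833 [ 0.5697 -0.2501  0.226 ] grip 0.0007778032377773304 F [-0.02  0.6  -0.08] 0.014 xang 172.25727286578214
pill_bottle [(array([268.6, 184.8]), 0.75)]
tumbler [(array([256.5, 201.5]), 0.81), (array([293.4, 184.6]), 0.26)]
mug [(array([256.6, 280.2]), 0.98)]
phone [(array([319.7, 162.1]), 0.9)]
glasses_case [(array([302.5, 346.9]), 0.96), (array([260.5, 278.2]), 0.25)]
alarm_lever_tip [(array([310. , 162.2]), 0.4)]
```

View pics/p5.png

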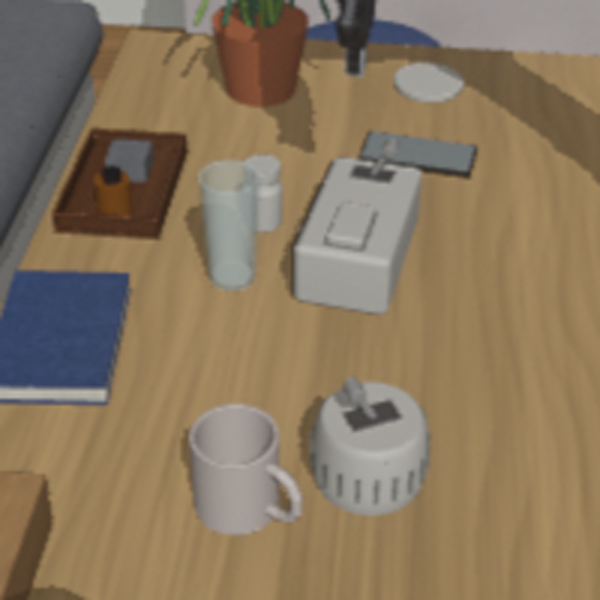

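The clock lever at (385,155) leans away from the dial and the bar is up. The bottle, tumbler, mug and sound machine are where they were, and the gripper is clear of everything. I'll hand it in.

```bash
python3 -c "
from workcell import order
print(order.job_done())"
```

```text
the job is handed in; nothing more can be done
None
```

I stopped the clock and switched its alarm off, then handed the job in at about 11 s of the 45 s allowed; no verdict is reported.

- **Stop bar:** I pressed it with the shut fingertips until it bottomed (15.8 N at TCP height 0.100 m) and let it come up. A picture taken before I touched the lever showed the bar up and the lever still on the dial side.
- **Alarm lever:** I pushed it from the dial side with the sides of the fingers. It snapped over, and the force dropped to near zero. I then backed off and lifted clear.
- **Last checks:** The final side picture shows the lever leaning away from the dial, the bar up and the sound machine's lever unmoved. The bottle and tumbler are within about 2 pixels of where they were found at the start. The mug, phone and glasses case look unmoved, and the arm never went near the mug or the case. The gripper was about 0.1 m above the clock, touching nothing.

None of the last checks failed. The networks did make some false reports, such as the mug and sound machine being taken for the bottle and a weak find of the lever tip. I relied on the pictures and geometry for those.

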